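# Consolidate the reagent-bottle trays and stack the empty

### The arm

A 6-joint arm with a two-finger parallel gripper is mounted at the origin on the work surface. World frame = base frame: x ahead of the robot, y to its left, z up, the work surface at z = 0. Lengths are in m, angles in rad, forces in N, time in s.
With the tool pointing down it reaches from about 0.375 to 0.825 m from the base axis. Payload 5.5 kg.
Tool frame: the origin (TCP) lies midway between the tips of the shut fingers; the grasp point (between the pads) lies behind it (env.tcp_to_grasp is the z of the grasp point in the tool frame, in m); z points along the fingers, y is the line along which they close (so a half turn about z gives the same grasp; the last joint's range is limited). The gripper opens to 85 mm and grips with 20 to 120 N. Pads are 22 mm wide; open, the fingers measure 114 mm over their backs; the gripper's body (76 mm by 85 mm) begins 54 mm behind the grasp point. The pads swing forward as they close: fully open they stand 13 mm farther back than shut.
Start: joints at [0, 0.314, -0.047, 1.21, 0, 1.571], TCP at [0.6, -0, 0.231] pointing down, gripper open.
Joint ranges: [-2.67, 2.67], [-0.69, 1.73], [-1.03, 1.25], [-2.08, 2.16], [-1.42, 1.45], [-3.14, 3.14]. Speed limits (rad/s): [2.39, 2.39, 3.01, 3.14, 3.14, 3.14].

### API

Orientations are given as a 3x3 rotation matrix whose columns are the frame's x, y, z axes.
In Python, from rig import env gives the robot as it stands.
- The arm moves only by the shell command python3 -m inch 'ROWS' [FORCE]. ROWS is text: rows parted by semicolons, each of 5 numbers parted by spaces: the gripper command: -1 is shut, 1 is fully open, values between are in proportion, then the shift along the tool's x, y, z in cm, then the turn about the tool's z in degrees. In form: hand tx ty tz spin; .... A call has exactly 10 rows; each row shifts and turns the commanded pose from where the row before left it, along the tool's axes as they then stand; what a row does not reach is not made up. A row lasts 1/8 s, in which the tool goes at most 62.5 mm and 10.7 degrees, less where a joint would pass 70% of its speed; a pose out of reach is approached as far as the arm can. A call is refused whole if a number of a shift passes 6.25 or a number of a turn 10.7, either way. A call with a gripper value outside its range is refused whole. The fingers move at their own pace and stop on an object; FORCE is the grip in N (left out, the last holds). Time passes only in rows, so rows that do not move let the fingers close, or fill a call up. It gives the time, the measured TCP pose, the force, the opening and the grip force at its end, in the units of the state.
- env.get_obs(): the state, without advancing time (a new reading comes with each control period).
- env.snapshot(name): name is "scene" or "side" or "wrist"; returns (picture, depth): 400x640x3 uint8, blue, green, red; 400x640 float32, m along the optical axis (not along the pixel's ray), 0 where there is no reading.
- env.camera_info(name): a dict with "K" (3x3 intrinsics, pixels), "distortion" ([k1, k2, p1, p2, k3] as OpenCV has them; the pictures are not rectified), "origin" and "orientation" of the camera in the world; the wrist camera has in their place "T_tool_cam" (4x4, takes a point from camera to tool coordinates, whose origin is the TCP and whose axes are the flange's). Camera axes: x right, y up, looking along -z (the intrinsics and any distortion apply to the point x, -y, -z); pixel columns grow to the right and rows downward; lengths in m; the calibration is good to about 2 mm. A picture is of the moment at which its call begins: read the wrist's pose just before it. camera_info takes no time and is no camera call.
- env.close_job(): hands the job in; it is judged then, once.
The state is a dict: "t": time; "joints": joint angles; "joint_vel": joint speeds; "joint_torque": joint torques, N m; "ee_pos": TCP position; "orientation": TCP orientation; "force": force on the tool from outside, world axes, zero at the start; "moment": the same for the moment, N m; "finger_gap": opening from 0.0 (shut) to 1.0 (fully open); "gripper_force": force on a finger pad.
Only numpy, scipy, OpenCV 4.12 (cv2) and the standard library are available. Lean on these libraries where they do the work, as an engineer would, in place of code of your own. Each camera call takes 0.05 s, during which the arm holds its last target. There are 200 camera calls.

### The job

Two of the white trays hold small amber bottles, neither of them full. Move the bottles from the emptier tray into the free compartments of the fuller one, which stays where it is, all standing upright, then stack the emptied tray square on the pile of empty trays in the steel stacker, its foot fully home inside the rim of the top tray. Set the bottles and the tray down gently by feel (the pile's height is different every time), tip nothing over and leave the other things alone.

Things in the scene. Friction and masses are not known exactly. Their poses are not given: they have to be found in the camera images.
- tray_a: The fuller tray, four bottles, about 0.3 kg: off-white plastic tray, 100 (own x) x 137 (own y) x 40 mm high; origin at the centre of its underside, z up. Outer walls 4 thick; compartment floor 8 above the origin; six compartments 41 x 41, centred at x = -25.5 and +25.5, y = -44, 0 and +44; the cross dividers between them are 3 thick, their tops and that of the lengthwise rib 34 above the origin.
- tray_b: The emptier tray, two bottles, about 0.22 kg, to be emptied and stacked; just like tray_a: off-white plastic tray, 100 (own x) x 137 (own y) x 40 mm high; origin at the centre of its underside, z up. Underneath, a foot 87 x 124 x 4 mm high, which fits inside the rim of a like tray with 2.5 mm to spare on each side.
- tray_b_rib (a point): Top middle of tray_b's solid lengthwise rib, 34 above the tray's origin: the rib is 10 mm thick, runs along the tray's y at x = 0 between the two rows of compartments and rises 26 above their floor. It is the carrying grip: pinch it here from above, closing along the tray's x.
- stacker: Steel tray stacker fixed to the bench: open-topped housing 113 (own x) x 150 (own y) x 50 mm high; origin at the centre of its underside, on the bench; z up. A pile of two empty trays just like tray_b stands in it, centred on its z axis, their x and y along the stacker's.
- stacker_mouth (a point): Middle of the housing's mouth, 50 above the bench. The pile stands on a sprung plate (1 mm per 3 N) whose height differs each time and is not reported: top rim 82 to 112 mm above the bench. A tray nested on it has its origin 4 below that rim, on this axis, x along the stacker's, either way round; a foot caught on the rim sits higher and can be slid.
- bottle1: Small amber bottle, at the start in the fuller tray: body 32 mm diameter, straight to 44, shoulder to 52, short neck, black cylindrical cap 19 diameter from 54 to 78 (the grip, from above); about 60 g; origin at the centre of its underside, z up.
- bottle2: Small amber bottle, at the start in the fuller tray: body 32 mm diameter, straight to 44, shoulder to 52, short neck, black cylindrical cap 19 diameter from 54 to 78 (the grip, from above); about 60 g; origin at the centre of its underside, z up.
- bottle3: Small amber bottle, at the start in the fuller tray: body 32 mm diameter, straight to 44, shoulder to 52, short neck, black cylindrical cap 19 diameter from 54 to 78 (the grip, from above); about 60 g; origin at the centre of its underside, z up.
- bottle4: Small amber bottle, at the start in the fuller tray: body 32 mm diameter, straight to 44, shoulder to 52, short neck, black cylindrical cap 19 diameter from 54 to 78 (the grip, from above); about 60 g; origin at the centre of its underside, z up.
- bottle5: Small amber bottle, at the start in the emptier tray: body 32 mm diameter, straight to 44, shoulder to 52, short neck, black cylindrical cap 19 diameter from 54 to 78 (the grip, from above); about 60 g; origin at the centre of its underside, z up.
- bottle6: Small amber bottle, at the start in the emptier tray: body 32 mm diameter, straight to 44, shoulder to 52, short neck, black cylindrical cap 19 diameter from 54 to 78 (the grip, from above); about 60 g; origin at the centre of its underside, z up.
- beaker: Small glass beaker, 48 diameter, 60 high in mm; origin at the centre of its underside. A bystander: leave it alone.
- flask: Clear bottle with white cap, 44 diameter, 105 high in mm; origin at the centre of its underside. A bystander: leave it alone.
- mortar: White ceramic mortar, 48 diameter, 34 high in mm; origin at the centre of its underside. A bystander: leave it alone.
- jar: Wide amber jar, 50 diameter, 60 high in mm; origin at the centre of its underside. A bystander: leave it alone.
- spatula: Steel spatula lying on the bench near the robot, 150 long in mm; origin at the centre of its underside. A bystander: leave it alone.
- carton: Cardboard carton at the back, 90 x 130 x 50 high in mm; origin at the centre of its underside. A bystander: leave it alone.
There are look-alikes about, which are no part of the job. What is shaped like the bottle5 but blue or turquoise is not meant.

How it is judged:
On the way:
1. all six bottles stand upright on the floor of the fuller tray's compartments (x of bottle1 in the frame of tray_a between -0.047 and 0.047 m and y of bottle1 in the frame of tray_a between -0.066 and 0.066 m and z of bottle1 in the frame of tray_a between 0.003 and 0.013 m and angle between each of bottle1, bottle2, bottle3, bottle4, bottle5, bottle6's own z axis and vertical below 0.12 rad and x of bottle2 in the frame of tray_a between -0.047 and 0.047 m and y of bottle2 in the frame of tray_a between -0.066 and 0.066 m and z of bottle2 in the frame of tray_a between 0.003 and 0.013 m and x of bottle3 in the frame of tray_a between -0.047 and 0.047 m and y of bottle3 in the frame of tray_a between -0.066 and 0.066 m and z of bottle3 in the frame of tray_a between 0.003 and 0.013 m and x of bottle4 in the frame of tray_a between -0.047 and 0.047 m and y of bottle4 in the frame of tray_a between -0.066 and 0.066 m and z of bottle4 in the frame of tray_a between 0.003 and 0.013 m and x of bottle5 in the frame of tray_a between -0.047 and 0.047 m and y of bottle5 in the frame of tray_a between -0.066 and 0.066 m and z of bottle5 in the frame of tray_a between 0.003 and 0.013 m and x of bottle6 in the frame of tray_a between -0.047 and 0.047 m and y of bottle6 in the frame of tray_a between -0.066 and 0.066 m and z of bottle6 in the frame of tray_a between 0.003 and 0.013 m), for 0.2 s.
At the end, for the whole second after the job is handed in: All six bottles upright (0.12 rad) on the floor of the fuller tray's compartments; that tray level, within 30 mm of its start; the emptied tray released and still on the pile: level (0.025 rad), within 3.5 mm of the stacker's axis in x and y, parallel within 0.04 rad (all of step 1 and distance of tray_a from where it was at the start of the episode below 0.03 m and angle between tray_a's own z axis and vertical below 0.03 rad and x of tray_b in the frame of stacker between -0.0035 and 0.0035 m and y of tray_b in the frame of stacker between -0.0035 and 0.0035 m and angle between the x axis of tray_b and the x axis of stacker, either way round below 0.04 rad and angle between tray_b's own z axis and vertical below 0.025 rad and height (world z) of tray_b above 0.07 m and contact force between tray_b and stacker above 0.5 N and linear speed of tray_b below 0.01 m/s); the robot touches nothing.
It fails at once if a bottle is tipped over (more than 0.6 rad) (angle between any of bottle1, bottle2, bottle3, bottle4, bottle5, bottle6's own z axis and vertical above 0.6 rad).
It fails at once if the emptied tray is pressed or dropped on the pile with more than 20 N (contact force between tray_b and stacker above 20 N).
It fails at once if a bottle is pressed or dropped on the fuller tray with more than 45 N (contact force between any of bottle1, bottle2, bottle3, bottle4, bottle5, bottle6 and tray_a above 45 N).
It fails at once if the tray or a bottle is let fall (faster than 0.25 m/s out of the fingers) ((contact force between the fingers and tray_b below 0.1 N and linear speed of tray_b above 0.25 m/s) or (contact force between the fingers and bottle1 below 0.1 N and linear speed of bottle1 above 0.25 m/s) or (contact force between the fingers and bottle2 below 0.1 N and linear speed of bottle2 above 0.25 m/s) or (contact force between the fingers and bottle3 below 0.1 N and linear speed of bottle3 above 0.25 m/s) or (contact force between the fingers and bottle4 below 0.1 N and linear speed of bottle4 above 0.25 m/s) or (contact force between the fingers and bottle5 below 0.1 N and linear speed of bottle5 above 0.25 m/s) or (contact force between the fingers and bottle6 below 0.1 N and linear speed of bottle6 above 0.25 m/s)).
It fails at once if a bystander is moved by more than 30 mm (distance of any of beaker, flask, mortar, jar, spatula, carton from where it was at the start of the episode above 0.03 m).
It also fails if it takes over 72 s, if anything falls off the work surface, if the arm or the gripper's body presses on something with over 40 N, if the wrist force passes 120 N, or if a joint passes its speed limit or range.

## Working session

There is one attempt and no reset: what is moved stays moved. The work goes in short steps, Python scripts to look and compute and a shell command to move; the robot and the scene stay as the last step left them, time stands still between calls to the robot, and variables do not carry over. Pictures are saved under pics/ and viewed, at most 10 in all, crops included, and the job is handed in when it is done.

```bash
ls; mkdir -p pics; python3 - <<'E'
from rig import env
import cv2,numpy as np
np.set_printoptions(precision=4,suppress=True)
print(env.tcp_to_grasp, env.get_obs()['orientation'])
for n in ("scene","side","wrist"):
    p,d=env.snapshot(n); cv2.imwrite(f"pics/{n}0.png",p); np.save(f"pics/{n}0.npy",d)
    print(n,env.camera_info(n))
E
```

```text
pics
-0.0187 [[ 0.      1.     -0.0017]
 [ 1.     -0.     -0.    ]
 [-0.     -0.0017 -1.    ]]
scene {'K': array([[409.8309,   0.    , 322.7546],
       [  0.    , 409.8309, 195.6644],
       [  0.    ,   0.    ,   1.    ]]), 'distortion': array([-0.0448,  0.    ,  0.    ,  0.    ,  0.    ]), 'origin': array([ 1.2279, -0.4836,  0.6669]), 'orientation': array([[ 0.6276, -0.4522,  0.6337],
       [ 0.7784,  0.3786, -0.5008],
       [-0.0135,  0.8076,  0.5896]])}
side {'K': array([[446.3279,   0.    , 324.4696],
       [  0.    , 446.3279, 196.095 ],
       [  0.    ,   0.    ,   1.    ]]), 'distortion': array([-0.0638,  0.    ,  0.    ,  0.    ,  0.    ]), 'origin': array([ 1.1879, -0.6725,  0.6683]), 'orientation': array([[ 0.7479, -0.3703,  0.5509],
       [ 0.6638,  0.4278, -0.6135],
       [-0.0085,  0.8245,  0.5657]])}
wrist {'K': array([[349.3736,   0.    , 321.0804],
       [  0.    , 349.3736, 198.877 ],
       [  0.    ,   0.    ,   1.    ]]), 'distortion': array([-0.0713,  0.    ,  0.    ,  0.    ,  0.    ]), 'T_tool_cam': array([[-0.0005,  0.9615,  0.2748,  0.0689],
       [ 1.    ,  0.0005, -0.0001, -0.0006],
       [-0.0003,  0.2748, -0.9615, -0.1421],
       [ 0.    ,  0.    ,  0.    ,  1.    ]])}
```

View pics/scene0.png

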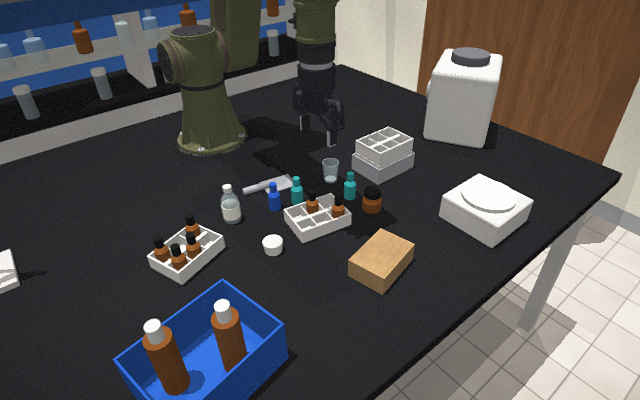

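View pics/wrist0.png

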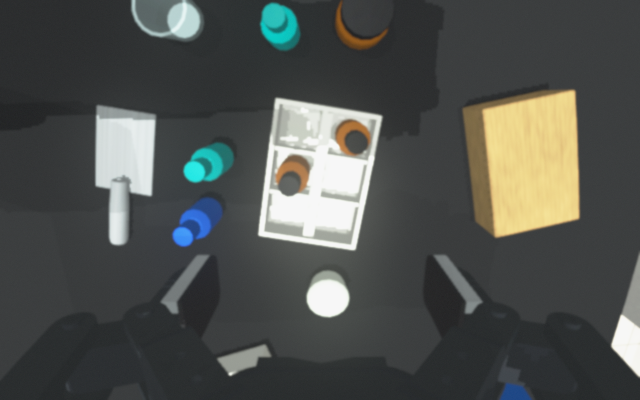

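The scene shows tray_a (fuller) around (187,252), with caps at (191,220), (158,242), (175,250) and (192,238). Tray_b is at (318,217) with caps at (312,198) and (338,203), and the pile in the stacker is at (384,150). In the wrist view, tray_b's rim corners are (276,99), (381,115), (355,249), (259,235) and its caps are at (356,140) and (289,183).

Possible mix-ups in the scene view:
- **Amber in tray_b:** (312,203) and (338,207). These are the ones I want.
- **Turquoise:** (297,190) and (350,187). Rejected by colour.
- **Blue:** (274,197). Rejected by colour.
- **Amber jar:** (372,200). Rejected by shape.
- **Tray_a's amber bottles:** (191,226), (160,248), (177,255), (193,243). These stay.
- **White tray at the left edge:** (5,272). Not part of the job.

```bash
cat > h.py <<'E'
from rig import env
import cv2,numpy as np
np.set_printoptions(precision=4,suppress=True)
def cam(n,obs=None):
    i=env.camera_info(n)
    if n=="wrist":
        o=obs or env.get_obs(); T=np.eye(4); T[:3,:3]=o['orientation']; T[:3,3]=o['ee_pos']
        T=T@i['T_tool_cam']; return i,T[:3,:3],T[:3,3]
    return i,np.array(i['orientation']),np.array(i['origin'])
def rays(n,uv,obs=None):
    i,R,o=cam(n,obs)
    x=cv2.undistortPoints(np.float64(uv).reshape(-1,1,2),i['K'],i['distortion'])[:,0]
    return np.c_[x[:,0],-x[:,1],-np.ones(len(x))]@R.T,o
def cast(n,uv,z,obs=None):
    r,o=rays(n,uv,obs); return o+r*((z-o[2])/r[:,2])[:,None]
def cloud(n,d,obs=None):
    uv=np.stack(np.meshgrid(np.arange(640),np.arange(400)),-1).reshape(-1,2)
    r,o=rays(n,uv,obs); return (o+r*d.reshape(-1,1)).reshape(400,640,3)
def rect(xy):
    c,s,a=cv2.minAreaRect(np.float32(xy)*1000)
    if s[0]>s[1]: s=s[::-1]; a-=90     # a: direction of short side (own x), deg
    a=(a+90)%180-90
    return np.array(c)/1000,np.array(s),a
def blobs(m,minpx=15):
    k,l,st,c=cv2.connectedComponentsWithStats(m.astype(np.uint8)); return [(l==j) for j in range(1,k) if st[j,4]>=minpx]
E
python3 - <<'E'
from h import *
for n in("wrist","scene"):
    p=cv2.imread(f"pics/{n}0.png"); d=np.load(f"pics/{n}0.npy"); P=cloud(n,d); ok=d>0
    hsv=cv2.cvtColor(p,cv2.COLOR_BGR2HSV); X,Y,Z=P[...,0],P[...,1],P[...,2]
    inb=ok&(X>.3)&(X<.9)&(abs(Y)<.5); wh=inb&(hsv[...,1]<60)&(hsv[...,2]>110)
    print(n)
    for lo,hi,nm in((.034,.046,'rim'),(.075,.12,'pile')):
        for b in blobs(wh&(Z>lo)&(Z<hi),60): print(nm,b.sum(),rect(P[b][:,:2]),np.median(Z[b]),np.argwhere(b).mean(0)[::-1])
    for b in blobs(inb&(Z>.076)&(Z<.096),12): print('cap',b.sum(),P[b].mean(0),np.argwhere(b).mean(0)[::-1],np.median(p[b],0))
w=cast("wrist",[(276,99),(381,115),(355,249),(259,235)],.04); print(w,w.mean(0),rect(w[:,:2]))
print(cast("wrist",[(356,140),(289,183)],.086))
print(cast("scene",[(191,220),(158,242),(175,250),(192,238),(312,197),(338,202)],.086))
E
```

```text
wrist
rim 155 (array([0.4793, 0.1374]), array([ 8.8043, 32.583 ]), -29.70905303955078) 0.040625021969625474 [187.6645  22.4194]
rim 2281 (array([ 0.5952, -0.005 ]), array([100.3375, 137.1022]), -9.2115478515625) 0.039353422964484075 [317.3586 174.5695]
rim 84 (array([ 0.5037, -0.2369]), array([ 3.1963, 37.9931]), -68.64840698242188) 0.03627489546411611 [240.631  368.3571]
cap 467 [0.5617 0.1331 0.0777] [273.2762  15.4882] [186. 191.  42.]
cap 389 [0.6278 0.035  0.0854] [356.419  142.2622] [72. 75. 74.]
cap 357 [0.4888 0.0094 0.0776] [194.4006 171.3754] [228. 232.  41.]
cap 411 [ 0.5718 -0.0008  0.0848] [289.1849 184.5182] [ 98. 102.  99.]
cap 286 [ 0.4718 -0.0511  0.0774] [182.8846 236.0559] [245. 142.  61.]
scene
rim 87 (array([0.5173, 0.2356]), array([  6.5046, 107.4218]), -89.73863703012466) 0.03931029336854208 [365.4023 165.7241]
rim 459 (array([ 0.5954, -0.0034]), array([105.1642, 139.6516]), -8.720443725585938) 0.037364336056300185 [313.2505 217.2549]
rim 193 (array([0.8362, 0.2514]), array([  7.4307, 126.4186]), 88.9745864868164) 0.04010020780695156 [462.2435 217.399 ]
rim 64 
[... 1754 characters left out ...]
ap 653 [ 0.8725 -0.3586  0.0864] [245.8331 364.5069] [104.  53.  24.]
cap 206 [ 0.8275 -0.3609  0.0858] [231.2621 345.0146] [32. 52. 79.]
cap 139 [ 0.7402 -0.4875  0.086 ] [135.741  350.8489] [103.  52.  22.]
cap 227 [ 0.7967 -0.4545  0.0859] [168.7709 364.3348] [25. 47. 74.]
[[ 0.5573  0.0696  0.04  ]
 [ 0.6547  0.0551  0.04  ]
 [ 0.6339 -0.0802  0.04  ]
 [ 0.5352 -0.0647  0.04  ]] [ 0.5953 -0.0051  0.04  ] (array([ 0.5949, -0.0049]), array([ 99.9067, 136.8984]), -8.748680114746094)
[[0.6274 0.0369 0.086 ]
 [0.5718 0.0009 0.086 ]]
[[ 0.4857 -0.2757  0.086 ]
 [ 0.5094 -0.3615  0.086 ]
 [ 0.5559 -0.3429  0.086 ]
 [ 0.5439 -0.2997  0.086 ]
 [ 0.5913 -0.0134  0.086 ]
 [ 0.6463  0.0214  0.086 ]]
```

```bash
python3 - <<'E'
import cv2
p=cv2.imread("pics/scene0.png")
cv2.imwrite("pics/crop1.png",cv2.resize(p[120:290,140:420],None,fx=2.8,fy=2.8,interpolation=cv2.INTER_CUBIC))
E
```

```text
(no output)
```

View pics/crop1.png

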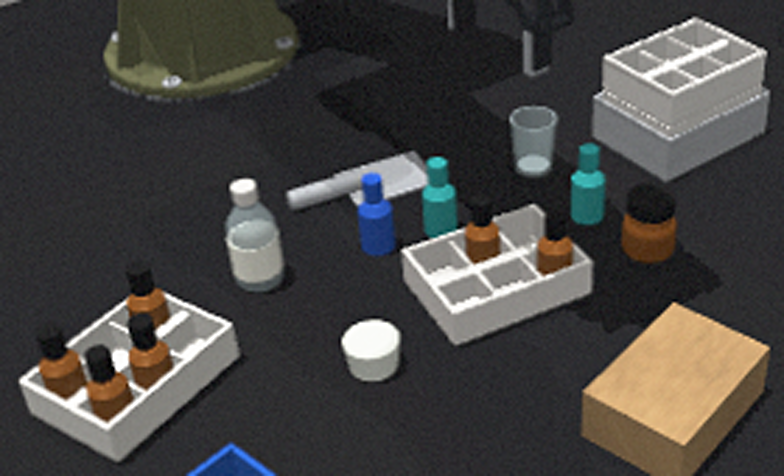

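The crop confirms tray_b's amber bottles: compartment (−,0) at crop (482,235) and (+,+) at (555,248). Tray_a's free compartments are (−,0) and (+,+). Heights and sizes check out: rim 0.039, 100×137 mm, caps at 0.085. Now reaching for the bottle at (0.628, 0.0355).

```bash
python3 -m inch '1 2 1.4 4 0; 1 1.5 1.4 4 0; 1 0 0 4 0; 1 0 0 3 0; 1 0 0 1.5 0; 1 0 0 1 0; 1 0 0 0 0; -1 0 0 0 0; -1 0 0 0 0; -1 0 0 0 0' 40
```

```text
t: 1.4
ee_pos: [0.6285, 0.035, 0.057]
orientation: [[0.0, 1.0, 0.001], [1.0, -0.0, 0.0], [0.0, 0.001, -1.0]]
force: [0.1, -0.2, 0.2]
finger_gap: 0.374
gripper_force: 0.0
```

```bash
python3 -m inch '-1 0 0 0 0; -1 0 0 0 0; -1 0 0 0 0; -1 0 0 -1 0; -1 0 0 -3 0; -1 0 0 -4 0; -1 0 0 -4 0; -1 -2 -1 -3 0; -1 -4 -1.5 0 0; -1 -4 -1.5 0 0'; python3 -m inch '-1 -4 -1.5 0 -4; -1 -4 -1.5 0 -4; -1 -4 -1.5 0 -4; -1 -4 -1.5 0 -4; -1 -4 -1.5 0 -3; -1 -2.5 -0.8 0 0; -1 -1 0 0 0; -1 0 0 0 0; -1 0 0 0 0; -1 0 0 0 0'
```

```text
t: 2.65
ee_pos: [0.5875, -0.0657, 0.2071]
orientation: [[-0.001, 1.0, 0.0], [1.0, 0.001, -0.0], [-0.0, 0.0, -1.0]]
force: [-0.6, -0.1, -0.5]
finger_gap: 0.212
gripper_force: 36.4
t: 3.9
ee_pos: [0.5458, -0.307, 0.2064]
orientation: [[-0.327, 0.945, -0.0], [0.945, 0.327, 0.0], [0.0, 0.0, -1.0]]
force: [-0.3, -0.4, -1.7]
finger_gap: 0.208
gripper_force: 36.4
```

```bash
cat > ta.py <<'E'
from h import *
import sys
o=env.get_obs(); p,d=env.snapshot("wrist"); cv2.imwrite(sys.argv[1],p)
P=cloud("wrist",d,o); X,Y,Z=P[...,0],P[...,1],P[...,2]
hsv=cv2.cvtColor(p,cv2.COLOR_BGR2HSV)
near=(d>0)&(np.hypot(X-.505,Y+.307)<.11)
m=near&(hsv[...,1]<60)&(hsv[...,2]>100)&(Z>.034)&(Z<.046)
c,s,a=rect(P[m][:,:2]); print('tray',c,s,a,np.median(Z[m]))
t=np.radians(a); R=np.array([[np.cos(t),-np.sin(t)],[np.sin(t),np.cos(t)]])
for b in blobs(near&(Z>.076)&(Z<.096),12):
    q=P[b].mean(0); print('cap',b.sum(),q,'own',(q[:2]-c)@R)
T=o['orientation']
for s_ in((-.0255,0),(.0255,.044)):
    w=c+R@np.array(s_); e=np.r_[w,0]-o['ee_pos']; print('slot',w,'shift cm',(T.T@e)[:2]*100)
E
python3 ta.py pics/ta1.png
```

```text
tray [ 0.5033 -0.3099] [100.9317 137.2772] 19.82399559020996 0.03908153527136812
cap 550 [ 0.4673 -0.2748  0.0849] own [-0.0219  0.0452]
cap 487 [ 0.529  -0.2999  0.0849] own [0.0276 0.0006]
cap 473 [ 0.4956 -0.3591  0.0844] own [-0.0239 -0.0437]
slot [ 0.4793 -0.3185] shift cm [ 1.0775 -6.6651]
slot [ 0.5123 -0.2598] shift cm [ 5.5435 -1.6229]
```

View pics/ta1.png

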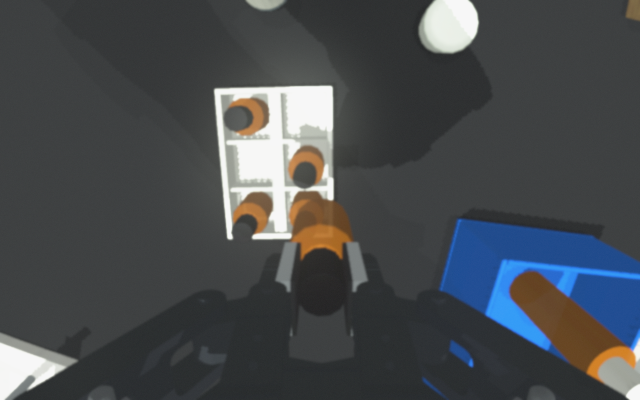

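The picture shows the bottle held upright at (320,270). The free compartments are (+,+) at (308,110) and (−,0) at (258,160). First bottle goes to (+,+).

```bash
python3 -m inch '-1 2.8 -0.8 0 0; -1 2.7 -0.8 0 0; -1 0 0 0 -0.7; -1 0 0 3 0; -1 0 0 4 0; -1 0 0 3 0; -1 0 0 2 0; -1 0 0 1 0; -1 0 0 1 0; -1 0 0 0 0'; python3 -c "
from h import *
o=env.get_obs();T=o['orientation'];print((T.T@(np.r_[.5123,-.2598,0]-o['ee_pos']))*100)"
```

```text
t: 5.2
ee_pos: [0.5126, -0.2614, 0.0661]
orientation: [[-0.337, 0.941, -0.0], [0.941, 0.337, 0.0], [0.0, -0.0, -1.0]]
force: [0.1, -1.0, -0.0]
finger_gap: 0.211
gripper_force: 36.4
[0.1553 0.031  6.6073]
```

```bash
python3 -m inch '-1 0.1 0 0.2 0; -1 0 0 0.2 0; -1 0 0 0.1 0; -1 0 0 0.1 0; -1 0 0 0.1 0; -1 0 0 0.1 0; -1 0 0 0 0; -1 0 0 0 0; -1 0 0 0 0; -1 0 0 0 0'
```

```text
t: 6.45
ee_pos: [0.5122, -0.2604, 0.0583]
orientation: [[-0.337, 0.941, -0.0], [0.941, 0.337, -0.0], [-0.0, -0.0, -1.0]]
force: [0.7, -0.1, -0.8]
finger_gap: 0.216
gripper_force: 36.4
```

```bash
python3 -m inch '-1 0 0 0.05 0; -1 0 0 0.05 0; -1 0 0 0.05 0; -1 0 0 0.05 0; -1 0 0 0 0; -1 0 0 0 0; -1 0 0 0 0; -1 0 0 0 0; -1 0 0 0 0; -1 0 0 0 0'
```

```text
t: 7.7
ee_pos: [0.5124, -0.2605, 0.0571]
orientation: [[-0.337, 0.941, 0.0], [0.941, 0.337, -0.0], [-0.0, 0.0, -1.0]]
force: [-2.4, 1.4, 5.7]
finger_gap: 0.214
gripper_force: 37.8
```

```bash
python3 -m inch '-0.25 0 0 0 0; -0.25 0 0 0 0; -0.25 0 0 0 0; -0.25 0 0 0 0; -0.25 0 0 -1 0; -0.25 0 0 -2 0; -0.25 0 0 -3 0; -0.25 0 0 -4 0; 0.5 1 0.6 -3 0; 0.5 3.5 2.2 0 0'; python3 -m inch '1 4.5 2.9 0 0; 1 4.5 2.9 0 0; 1 4.5 2.9 0 0; 1 3 2 0 0; 1 1.5 0.9 0 0; 1 0 0 0 0; 1 0 0 0 0; 1 0 0 0 0; 1 0 0 0 0; 1 0 0 0 0';  python3 - <<'E'
from h import *
o=env.get_obs();T=o['orientation']
p,d=env.snapshot("wrist"); P=cloud("wrist",d,o); Z=P[...,2]
for b in blobs((d>0)&(Z>.08)&(Z<.092)&(np.hypot(P[...,0]-.572,P[...,1])<.03),30):
    q=P[b].mean(0);print(q,b.sum(),(T.T@(q-o['ee_pos']))*100)
p,d=env.snapshot("scene"); cv2.imwrite("pics/s2.png",cv2.resize(p[180:300,120:300],None,fx=4,fy=4))
E
```

```text
t: 8.95
ee_pos: [0.5255, -0.2103, 0.1902]
orientation: [[-0.334, 0.942, 0.006], [0.943, 0.334, -0.003], [-0.005, 0.005, -1.0]]
force: [0.4, 0.5, 0.0]
finger_gap: 0.747
gripper_force: 0.0
t: 10.2
ee_pos: [0.5719, -0.0006, 0.1863]
orientation: [[-0.336, 0.942, -0.0], [0.942, 0.336, -0.0], [-0.0, -0.0, -1.0]]
force: [-0.7, -0.2, 0.5]
finger_gap: 0.998
gripper_force: 0.0
[ 0.5709 -0.0011  0.0852] 526 [-0.0175 -0.1131 10.116 ]
```

View pics/s2.png

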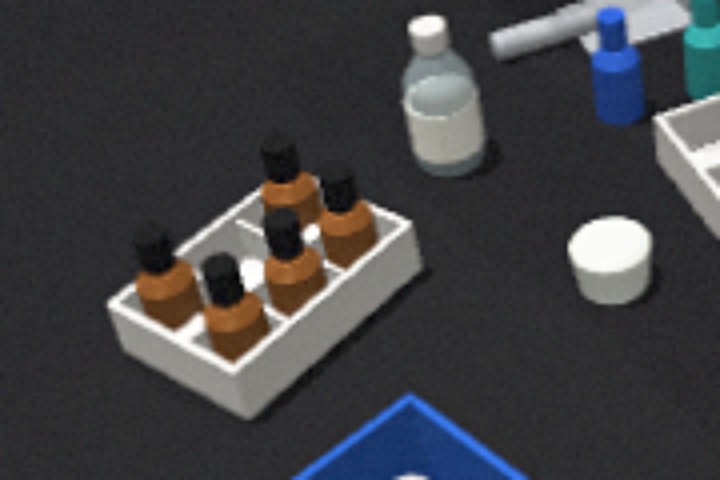

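Bottle one stands upright at crop (345,235), in (+,+). Next I grasp the second bottle.

```bash
python3 -m inch '1 0 -0.1 4 0; 1 0 0 4 0; 1 0 0 3 0; 1 0 0 1.5 0; 1 0 0 0.4 0; 1 0 0 0 0; -1 0 0 0 0; -1 0 0 0 0; -1 0 0 0 0; -1 0 0 0 0';python3 -m inch '-1 0 0 0 0; -1 0 0 0 0; -1 0 0 0 0; -1 0 0 -1 0; -1 0 0 -3 0; -1 0 0 -4 0; -1 0 0 -4 0; -1 -1.5 -1 -2 0; -1 -4 -3 0 0; -1 -4.5 -3.3 0 0';python3 -m inch '-1 -4.5 -3.3 0 0; -1 -4.5 -3.3 0 0; -1 -4 -2.9 0 0; -1 -2.5 -1.8 0 0; -1 -1.3 -0.7 0 0; -1 0 0 0 0; -1 0 0 0 0; -1 0 0 0 0; -1 0 0 0 0; -1 0 0 0 0';python3 -c "
from h import *
o=env.get_obs();T=o['orientation'];print((T.T@(np.r_[.4793,-.3185,0]-o['ee_pos']))*100)"
```

```text
t: 11.55
ee_pos: [0.5712, -0.0004, 0.0577]
orientation: [[-0.337, 0.941, 0.0], [0.941, 0.337, -0.0], [-0.0, 0.0, -1.0]]
force: [-0.4, -0.6, 2.1]
finger_gap: 0.207
gripper_force: 36.4
t: 12.8
ee_pos: [0.5359, -0.1199, 0.1979]
orientation: [[-0.339, 0.941, 0.001], [0.941, 0.339, -0.0], [-0.0, 0.001, -1.0]]
force: [0.1, -0.4, -0.6]
finger_gap: 0.211
gripper_force: 36.6
t: 14.05
ee_pos: [0.4798, -0.3174, 0.1973]
orientation: [[-0.338, 0.941, -0.0], [0.941, 0.338, 0.0], [0.0, 0.0, -1.0]]
force: [0.1, 0.9, -0.0]
finger_gap: 0.212
gripper_force: 36.6
[-0.0909 -0.0881 19.7335]
```

```bash
python3 -m inch '-1 -0.1 -0.1 3 0; -1 0 0 4 0; -1 0 0 3 0; -1 0 0 2 0; -1 0 0 1 0; -1 0 0 0.4 0; -1 0 0 0.1 0; -1 0 0 0.1 0; -1 0 0 0.1 0; -1 0 0 0 0';python3 -m inch '-1 0 0 0.05 0; -1 0 0 0.05 0; -1 0 0 0 0; -1 0 0 0 0; -1 0 0 0 0; -1 0 0 0 0; -1 0 0 0 0; -1 0 0 0 0; -1 0 0 0 0; -1 0 0 0 0'
```

```text
t: 15.3
ee_pos: [0.4792, -0.3191, 0.0605]
orientation: [[-0.337, 0.941, 0.0], [0.941, 0.337, -0.0], [-0.0, 0.0, -1.0]]
force: [-1.0, -0.3, -0.9]
finger_gap: 0.211
gripper_force: 36.6
t: 16.55
ee_pos: [0.4791, -0.3191, 0.0593]
orientation: [[-0.337, 0.941, -0.0], [0.941, 0.337, -0.0], [-0.0, -0.0, -1.0]]
force: [-0.3, -0.2, -1.7]
finger_gap: 0.207
gripper_force: 36.6
```

```bash
python3 -m inch '-1 0 0 0.05 0; -1 0 0 0.05 0; -1 0 0 0.05 0; -1 0 0 0.05 0; -1 0 0 0 0; -1 0 0 0 0; -1 0 0 0 0; -1 0 0 0 0; -1 0 0 0 0; -1 0 0 0 0'
```

```text
t: 17.8
ee_pos: [0.4791, -0.3191, 0.0576]
orientation: [[-0.337, 0.941, 0.0], [0.941, 0.337, -0.0], [-0.0, 0.0, -1.0]]
force: [-1.6, 0.5, 4.2]
finger_gap: 0.21
gripper_force: 37.6
```

```bash
python3 -m inch '-0.25 0 0 0 0; -0.25 0 0 0 0; -0.25 0 0 0 0; -0.25 0 0 0 0; -0.25 0 0 -1 0; -0.25 0 0 -2 0; -0.25 0 0 -4 0; -0.25 0 0 -4 0; -0.1 1 1 -4 0; -0.1 4 3.4 -2 0';python3 -m inch '-0.1 4.5 3.8 0 0; -0.1 4.5 3.8 0 0; -0.1 4.5 3.8 0 0; -0.1 4.5 3.7 0 0; -0.1 2.5 2 0 0; -0.1 0 0 0 9.6; -0.1 0 0 0 9.6; -0.1 0 0 0 9.5; -0.1 0 0 0 0; -0.1 0 0 0 0'; python3 - <<'E'
from h import *
o=env.get_obs();T=o['orientation']
p,d=env.snapshot("wrist"); cv2.imwrite("pics/tb.png",p); P=cloud("wrist",d,o); X,Y,Z=[P[...,i] for i in range(3)]
hsv=cv2.cvtColor(p,cv2.COLOR_BGR2HSV); w=(d>0)&(hsv[...,1]<60)&(hsv[...,2]>100)
m=w&(Z>.034)&(Z<.046)&(np.hypot(X-.595,Y+.005)<.1)
c,s,a=rect(P[m][:,:2]); print('b',c,s,a,np.median(Z[m]),(T.T@(np.r_[c,0]-o['ee_pos']))*100, 'tool y ang',np.degrees(np.arctan2(T[1,1],T[0,1])))
p,d=env.snapshot("scene"); cv2.imwrite("pics/s3.png",cv2.resize(p[180:300,120:300],None,fx=3,fy=3)); P=cloud("scene",d); Z=P[...,2]
for n in("scene","side"):
    p,d=env.snapshot(n);P=cloud(n,d);X,Y,Z=[P[...,i] for i in range(3)]
    m=(d>0)&(np.hypot(X-.515,Y-.305)<.11)&(Z>.07)
    print(n,rect(P[m&(Z>np.percentile(Z[m],98)-.008)][:,:2]),np.percentile(Z[m],[50,90,98]))
E
```

```text
t: 19.05
ee_pos: [0.5046, -0.2588, 0.2307]
orientation: [[-0.333, 0.943, 0.004], [0.943, 0.333, -0.003], [-0.004, 0.003, -1.0]]
force: [1.1, 0.2, -0.3]
finger_gap: 0.45
gripper_force: 0.0
t: 20.3
ee_pos: [0.5956, -0.0065, 0.2277]
orientation: [[0.154, 0.988, 0.0], [0.988, -0.154, 0.0], [0.0, 0.0, -1.0]]
force: [0.2, -0.4, -0.8]
finger_gap: 0.45
gripper_force: 0.0
b [ 0.5951 -0.0053] [100.4104 137.3238] -9.211952209472656 0.03910031125943603 [ 0.1166 -0.0758 22.7729] tool y ang -8.848033524405116
scene (array([0.5145, 0.3103]), array([103.9472, 141.4557]), -0.2410430908203125) [0.0882 0.0982 0.0999]
side (array([0.5146, 0.3086]), array([103.6721, 146.1709]), -0.574951171875) [0.0872 0.0962 0.0983]
```

View pics/s3.png

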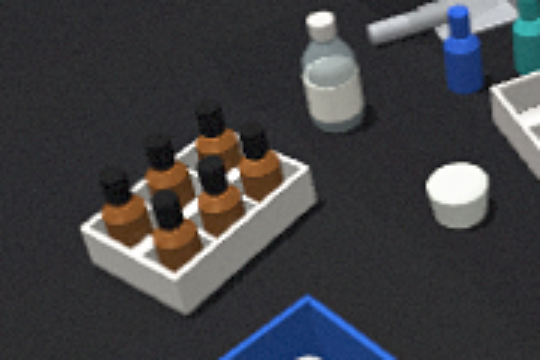

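View pics/tb.png

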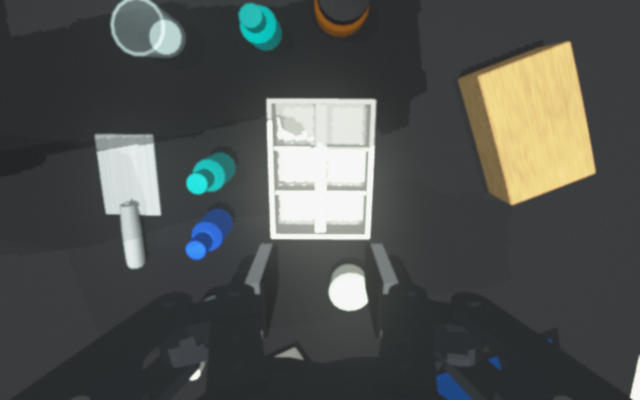

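All six bottles stand in tray_a, and tray_b is empty with its rib at (321,170). Before taking the tray, I'll measure the stacker from above with a clear view.

```bash
python3 -m inch '-0.1 3 -1.3 -2 0; -0.1 4.5 -1.9 -3 0; -0.1 5 -2.2 0 0; -0.1 5 -2.2 0 0; -0.1 5 -2.2 0 0; -0.1 4.5 -1.9 0 0; -0.1 2.5 -1.1 0 0; -0.1 0 0 0 -8.8; -0.1 0 0 0 0; -0.1 0 0 0 0'; cat > st.py <<'E'
from h import *
o=env.get_obs();T=o['orientation']
p,d=env.snapshot("wrist"); cv2.imwrite("pics/st.png",p); P=cloud("wrist",d,o); X,Y,Z=[P[...,i] for i in range(3)]
hsv=cv2.cvtColor(p,cv2.COLOR_BGR2HSV); near=(d>0)&(np.hypot(X-.515,Y-.309)<.11)
zt=np.percentile(Z[near&(Z>.07)&(Z<.13)],95); print('top',zt,o['ee_pos'])
for lo,hi,nm in((zt-.0035,zt+.004,'rim'),(.044,.054,'housing')):
    m=near&(Z>lo)&(Z<hi); c,s,a=rect(P[m][:,:2]); print(nm,m.sum(),c,s,a,np.median(Z[m]))
print(np.histogram(Z[near&(Z>.04)],bins=np.arange(.04,.12,.004)))
E
python3 st.py
```

```text
t: 21.75
ee_pos: [0.5153, 0.3046, 0.2773]
orientation: [[0.006, 1.0, -0.0], [1.0, -0.006, -0.0], [-0.0, -0.0, -1.0]]
force: [0.2, -0.2, -0.1]
finger_gap: 0.448
gripper_force: 0.0
top 0.09791586247536012 [0.5153 0.3046 0.2773]
rim 2221 [0.514  0.3086] [100.0514 136.7476] -0.18108367919921875 0.09712445306268308
housing 362 [0.5142 0.3808] [  5.9584 112.5968] -89.92198661714792 0.04943177496043094
(array([   5,   10,  352,    0,    0,  503, 8187,  359,  321,  362,  349,
        394, 1993,  650, 1988,    0,    0,    0,    0]), array([0.04 , 0.044, 0.048, 0.052, 0.056, 0.06 , 0.064, 0.068, 0.072,
       0.076, 0.08 , 0.084, 0.088, 0.092, 0.096, 0.1  , 0.104, 0.108,
       0.112, 0.116]))
```

View pics/st.png

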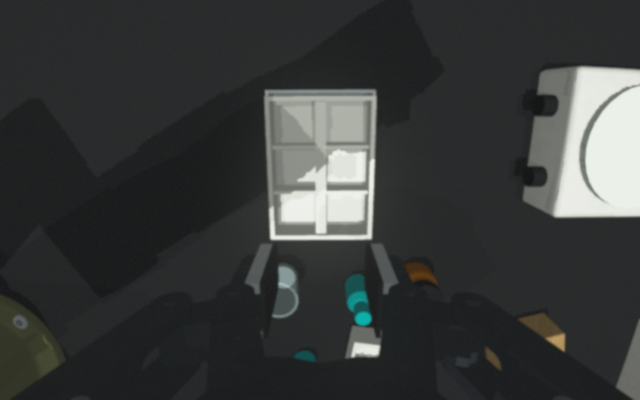

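The stacker's pile reads (0.514, 0.3086) at −0.2°, with its rim at about 0.098; the image shows it empty and centred at (321,165). Back to tray_b for the rib grip.

```bash
python3 -m inch '-0.1 -3 0.8 0 0; -0.1 -5 1.3 0 0; -0.1 -5 1.3 0 0; -0.1 -5 1.3 0 0; -0.1 -5 1.3 0 0; -0.1 -4.5 1.2 0 0; -0.1 -2.5 0.7 0 0; -0.1 -0.9 0.2 0 0; -0.1 0 0 4 9.2; -0.1 0 0 4 0';python3 -m inch '-0.1 0 0 4 0; -0.1 0 0 4 0; -0.1 0 0 3 0; -0.1 0 0 1.5 0; -0.1 0 0 1 0; -0.1 0 0 0 0; -0.1 0 0 0 0; -0.1 0 0 0 0; -0.1 0 0 0 0; -0.1 0 0 0 0'; python3 -c "
from h import *
o=env.get_obs();T=o['orientation'];print((T.T@(np.r_[.5951,-.0053,.0125]-o['ee_pos']))*100,np.degrees(np.arctan2(T[1,1],T[0,1])))"
```

```text
t: 23.05
ee_pos: [0.5955, -0.004, 0.1969]
orientation: [[0.165, 0.986, 0.002], [0.986, -0.165, 0.0], [0.001, 0.001, -1.0]]
force: [0.6, -0.4, -0.5]
finger_gap: 0.45
gripper_force: 0.0
t: 24.3
ee_pos: [0.5953, -0.0044, 0.0626]
orientation: [[0.163, 0.987, 0.0], [0.987, -0.163, 0.0], [0.0, 0.0, -1.0]]
force: [-0.3, 0.4, 0.7]
finger_gap: 0.449
gripper_force: 0.0
[-0.0889 -0.011   5.008 ] -9.404210611527917
```

```bash
python3 -m inch '-0.1 -0.1 0 2 0; -0.1 0 0 1.5 0; -0.1 0 0 0.8 0; -0.1 0 0 0.5 0; -0.1 0 0 0 0; -0.1 0 0 0 0; -1 0 0 0 0; -1 0 0 0 0; -1 0 0 0 0; -1 0 0 0 0' 60; python3 -c "
from h import *
o=env.get_obs();T=o['orientation'];print((T.T@(np.r_[.5951,-.0053,0]-o['ee_pos']))*100,np.degrees(np.arctan2(T[1,1],T[0,1])),o['ee_pos'])"
```

```text
t: 25.55
ee_pos: [0.5954, -0.0054, 0.0149]
orientation: [[0.163, 0.987, 0.001], [0.987, -0.163, 0.0], [0.0, 0.001, -1.0]]
force: [-1.4, -0.5, 5.1]
finger_gap: 0.101
gripper_force: 61.3
[ 0.0028 -0.0323  1.4868] -9.400751088824245 [ 0.5954 -0.0054  0.0149]
```

```bash
python3 -m inch '-1 0 0 0 0; -1 0 0 -0.5 0; -1 0 0 -1.5 0; -1 0 0 -2.5 0; -1 0 0 -3 0; -1 0 0 -3 0; -1 0 0 -3 0; -1 0 0 -2 0; -1 0 0 -1 0; -1 0 0 -0.5 0'; python3 -m inch '-1 1 -0.4 0 0; -1 2.5 -1.1 0 0; -1 3.5 -1.6 0 0; -1 4 -1.8 0 0; -1 4 -1.8 0 0; -1 4 -1.8 0 0; -1 4 -1.8 0 0; -1 3.5 -1.5 0 0; -1 2.2 -1 0 0; -1 1 -0.4 0 0'; python3 -m inch '-1 0 0 0 -2; -1 0 0 0 -4; -1 0 0 0 -2.2; -1 0 0 0 -1; -1 0 0 0 0; -1 0 0 0 0; -1 0 0 0 0; -1 0 0 0 0; -1 0 0 0 0; -1 0 0 0 0' ; python3 - <<'E'
from h import *
o=env.get_obs();T=o['orientation'];print((T.T@(np.r_[.514,.3086,.109]-o['ee_pos']))*100,np.degrees(np.arctan2(T[1,1],T[0,1])),o['force'])
for n in("scene","side"):
    p,d=env.snapshot(n); cv2.imwrite(f"pics/{n}c.png",p[70:220,300:480])
a=[cv2.resize(cv2.imread(f"pics/{n}c.png"),None,fx=2.2,fy=2.2) for n in("scene","side")]
cv2.imwrite("pics/carry.png",np.hstack(a))
E
```

```text
t: 26.8
ee_pos: [0.5949, -0.0054, 0.1848]
orientation: [[0.163, 0.987, 0.0], [0.987, -0.163, -0.0], [0.0, 0.0, -1.0]]
force: [-0.0, 0.0, -2.3]
finger_gap: 0.1
gripper_force: 60.3
t: 28.05
ee_pos: [0.5118, 0.3106, 0.1832]
orientation: [[0.161, 0.987, -0.002], [0.987, -0.161, -0.001], [-0.001, -0.002, -1.0]]
force: [-0.4, -1.1, -2.0]
finger_gap: 0.1
gripper_force: 60.2
t: 29.3
ee_pos: [0.5133, 0.3092, 0.1843]
orientation: [[0.003, 1.0, 0.0], [1.0, -0.003, 0.0], [0.0, 0.0, -1.0]]
force: [-0.4, -0.1, -3.0]
finger_gap: 0.101
gripper_force: 60.2
[-0.0636  0.0741  7.5315] -0.19274160362611123 [-0.3608 -0.0789 -2.9739]
```

View pics/carry.png

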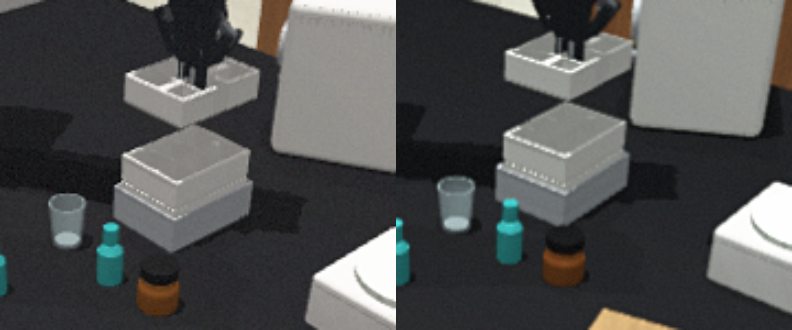

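The tray hangs level over the pile (left view, (190,90) above (185,160)). Lowering to just above the rim.

```bash
python3 -m inch '-1 -0.06 0.07 1 0; -1 0 0 1.5 0; -1 0 0 1.5 0; -1 0 0 1.2 0; -1 0 0 0.6 0; -1 0 0 0.3 0; -1 0 0 0 0; -1 0 0 0 0; -1 0 0 0 0; -1 0 0 0 0'; python3 - <<'E'
from h import *
o=env.get_obs();T=o['orientation'];print((T.T@(np.r_[.514,.3086,.109]-o['ee_pos']))*100,o['force'])
for n in("scene","side"):
    p,d=env.snapshot(n);P=cloud(n,d);X,Y,Z=[P[...,i] for i in range(3)]
    ztr=.040+o['ee_pos'][2]-.0149
    m=(d>0)&(np.hypot(X-.514,Y-.309)<.1)&(abs(Z-ztr)<.005)
    hsv=cv2.cvtColor(p,cv2.COLOR_BGR2HSV); m&=(hsv[...,2]>70)
    print(n,rect(P[m][:,:2]),np.median(Z[m]),ztr)
E
```

```text
t: 30.65
ee_pos: [0.5141, 0.3087, 0.1236]
orientation: [[0.004, 1.0, 0.0], [1.0, -0.004, 0.0], [0.0, 0.0, -1.0]]
force: [0.2, 1.0, -2.5]
finger_gap: 0.099
gripper_force: 60.2
[-0.0066 -0.0141  1.4583] [ 0.1876  1.0222 -2.5445]
scene (array([0.5144, 0.3103]), array([104.2754, 143.301 ]), -0.34197998046875) 0.14733376314093516 0.14868286945322653
side (array([0.5145, 0.3082]), array([104.5395, 145.457 ]), -0.37541961669921875) 0.14738859329636322 0.14868286945322653
```

Both views put the held tray exactly over the earlier pile readings. Now going down by feel.

```bash
python3 -m inch '-1 0 0 0.2 0; -1 0 0 0.2 0; -1 0 0 0.15 0; -1 0 0 0.15 0; -1 0 0 0.1 0; -1 0 0 0.1 0; -1 0 0 0.1 0; -1 0 0 0 0; -1 0 0 0 0; -1 0 0 0 0'; python3 -m inch '-1 0 0 0.1 0; -1 0 0 0 0; -1 0 0 0.1 0; -1 0 0 0 0; -1 0 0 0 0; -1 0 0 0 0; -1 0 0 0 0; -1 0 0 0 0; -1 0 0 0 0; -1 0 0 0 0'
```

```text
t: 32.0
ee_pos: [0.514, 0.3086, 0.1133]
orientation: [[0.004, 1.0, 0.0], [1.0, -0.004, -0.0], [-0.0, 0.0, -1.0]]
force: [-0.2, 0.0, -2.6]
finger_gap: 0.101
gripper_force: 60.2
t: 33.25
ee_pos: [0.514, 0.3086, 0.1113]
orientation: [[0.004, 1.0, 0.0], [1.0, -0.004, 0.0], [0.0, 0.0, -1.0]]
force: [-0.0, 0.1, -1.4]
finger_gap: 0.103
gripper_force: 60.2
```

```bash
python3 -m inch '-1 0 0 0.1 0; -1 0 0 0 0; -1 0 0 0 0; -1 0 0 0 0; -1 0 0 0 0; -1 0 0 0 0; -1 0 0 0 0; -1 0 0 0 0; -1 0 0 0 0; -1 0 0 0 0'; python3 -m inch '-1 0 0 0.1 0; -1 0 0 0 0; -1 0 0 0 0; -1 0 0 0 0; -1 0 0 0 0; -1 0 0 0 0; -1 0 0 0 0; -1 0 0 0 0; -1 0 0 0 0; -1 0 0 0 0'
```

```text
t: 34.5
ee_pos: [0.514, 0.3086, 0.1103]
orientation: [[0.003, 1.0, -0.0], [1.0, -0.003, -0.0], [-0.0, -0.0, -1.0]]
force: [-0.3, 0.7, -3.4]
finger_gap: 0.103
gripper_force: 60.2
t: 35.75
ee_pos: [0.514, 0.3086, 0.1093]
orientation: [[0.003, 1.0, 0.0], [1.0, -0.003, 0.0], [0.0, 0.0, -1.0]]
force: [0.1, 0.5, -2.2]
finger_gap: 0.101
gripper_force: 60.2
```

```bash
python3 -m inch '-1 0 0 0.1 0; -1 0 0 0 0; -1 0 0 0 0; -1 0 0 0 0; -1 0 0 0 0; -1 0 0 0 0; -1 0 0 0 0; -1 0 0 0 0; -1 0 0 0 0; -1 0 0 0 0'; python3 -m inch '-1 0 0 0.1 0; -1 0 0 0 0; -1 0 0 0 0; -1 0 0 0 0; -1 0 0 0 0; -1 0 0 0 0; -1 0 0 0 0; -1 0 0 0 0; -1 0 0 0 0; -1 0 0 0 0'
```

```text
t: 37.0
ee_pos: [0.514, 0.3086, 0.1083]
orientation: [[0.003, 1.0, 0.0], [1.0, -0.003, 0.0], [0.0, 0.0, -1.0]]
force: [0.3, 0.3, -1.7]
finger_gap: 0.101
gripper_force: 60.4
t: 38.25
ee_pos: [0.5141, 0.3086, 0.1074]
orientation: [[0.003, 1.0, 0.0], [1.0, -0.003, 0.0], [0.0, 0.0, -1.0]]
force: [0.5, 0.7, 1.3]
finger_gap: 0.098
gripper_force: 60.7
```

```bash
python3 -m inch '-1 0 0 0.1 0; -1 0 0 0 0; -1 0 0 0 0; -1 0 0 0 0; -1 0 0 0 0; -1 0 0 0 0; -1 0 0 0 0; -1 0 0 0 0; -1 0 0 0 0; -1 0 0 0 0'; python3 - <<'E'
from h import *
o=env.get_obs(); print(o['force'],o['moment'])
for n in("scene","side"):
    p,d=env.snapshot(n);P=cloud(n,d);X,Y,Z=[P[...,i] for i in range(3)]
    m=(d>0)&(np.hypot(X-.514,Y-.309)<.1)&(abs(Z-.131)<.006)&(p.max(2)>70)
    print(n,rect(P[m][:,:2]),np.median(Z[m]))
E
```

```text
t: 39.5
ee_pos: [0.514, 0.3086, 0.1063]
orientation: [[0.003, 1.0, 0.0], [1.0, -0.003, 0.0], [0.0, 0.0, -1.0]]
force: [-0.4, -0.7, 3.3]
finger_gap: 0.102
gripper_force: 61.1
[-0.3673 -0.7229  3.3354] [ 0.0485 -0.0725  0.0435]
scene (array([0.5147, 0.31  ]), array([104.6347, 140.772 ]), 0.26377663016319275) 0.1291534945005054
side (array([0.5147, 0.3081]), array([104.6807, 142.4168]), -0.42823028564453125) 0.12876625113372542
```

Firm contact about 5 N, centred, at nested height. Release and lift clear.

```bash
python3 -m inch '-0.8 0 0 0 0; -0.6 0 0 0 0; -0.4 0 0 0 0; -0.2 0 0 0 0; -0.2 0 0 0 0; -0.2 0 0 -0.5 0; -0.2 0 0 -1.5 0; -0.2 0 0 -3 0; -0.2 0 0 -4 0; -0.2 0 0 -4 0'; python3 -m inch '-0.2 0 0 -4 0; -0.2 0 0 0 0; -0.2 0 0 0 0; -0.2 0 0 0 0; -0.2 0 0 0 0; -0.2 0 0 0 0; -0.2 0 0 0 0; -0.2 0 0 0 0; -0.2 0 0 0 0; -0.2 0 0 0 0'; python3 - <<'E'
from h import *
o=env.get_obs(); print(o['force'])
p,d=env.snapshot("wrist"); cv2.imwrite("pics/end.png",p);P=cloud("wrist",d,o);X,Y,Z=[P[...,i] for i in range(3)]
m=(d>0)&(np.hypot(X-.514,Y-.309)<.1)&(Z>.126)&(Z<.142); c,s,a=rect(P[m][:,:2]); print(c,s,a,np.median(Z[m]))
A=np.c_[P[m][:,:2]-c,np.ones(m.sum())]; print('tilt',np.linalg.lstsq(A,Z[m],rcond=None)[0])
p,d=env.snapshot("scene"); P=cloud("scene",d); Z=P[...,2]
for b in blobs((d>0)&(Z>.076)&(Z<.096)&(np.hypot(P[...,0]-.505,P[...,1]+.307)<.1)): print(P[b].mean(0))
cv2.imwrite("pics/end2.png",cv2.resize(p[90:290,130:430],None,fx=2.5,fy=2.5))
E
```

```text
t: 40.85
ee_pos: [0.514, 0.3086, 0.2388]
orientation: [[0.003, 1.0, 0.001], [1.0, -0.003, 0.001], [0.001, 0.001, -1.0]]
force: [0.3, 0.5, -0.2]
finger_gap: 0.405
gripper_force: 0.0
t: 42.1
ee_pos: [0.514, 0.3086, 0.2763]
orientation: [[0.004, 1.0, 0.0], [1.0, -0.004, -0.0], [-0.0, 0.0, -1.0]]
force: [-0.1, -0.4, 0.3]
finger_gap: 0.4
gripper_force: 0.0
[-0.1272 -0.3585  0.3464]
[0.5134 0.3087] [100.052  137.3016] -0.2345428466796875 0.13137899191899194
tilt [0.0007 0.0103 0.1299]
[ 0.4693 -0.2736  0.0842]
[ 0.5154 -0.2591  0.084 ]
[ 0.482  -0.3198  0.0838]
[ 0.5322 -0.2997  0.0841]
[ 0.4988 -0.3595  0.0838]
[ 0.5452 -0.3406  0.0836]
```

View pics/end2.png

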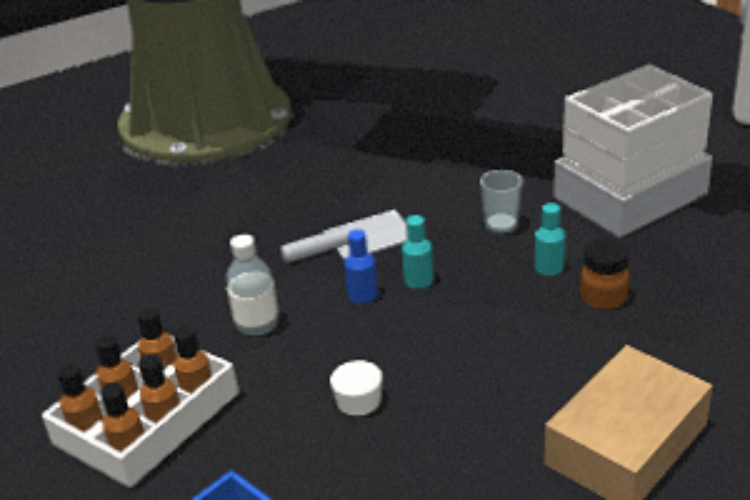

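The final view shows all six bottles standing in tray_a around (145,385). Tray_b is square on the pile at (637,110): rim at 0.131, centred within 1 mm, level. The bystanders haven't moved.

```bash
python3 -c "
from rig import env
print(env.close_job())"
```

```text
the job is handed in; nothing more can be done
None
```

The job is handed in: the final images show all six bottles upright in the fuller tray and the emptied tray released, square and nested on the pile within about 1 mm; no verdict was returned.

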